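# Third hand: hold a stop rod against its sprung stop

## Task

Pick up the steel stop rod with the wooden handle block and push it down into the fork clip on the plywood jig, collar end towards the sprung stop, until it is fully seated and the sprung jaw has snapped shut over it; only then slide it endways in the clip against the round rubber pad of the stop. Push the pad in with a steady force of about 10 N (never ramming it to the end of its travel) and finish still holding the rod there at that force, as a third hand for a colleague who will tighten the lock screw. Leave the tape measure, the screwdriver and the walnut block where they are.

Things in the scene. Friction and masses are not known exactly. Their poses are not given: they have to be found in the camera images.
- stop_rod: Loose rod, 175 mm, 0.24 kg: at one end a wooden handle block 44 long x 26 wide (y) x 36 mm tall; then 14 mm round steel rod, bare from 22 to 141 mm from the origin; then a collar 36 mm diameter, 10 mm thick, with a 12 mm nose 2 mm proud. Origin on the rod's axis, mid block; x along the rod to the collar, z up. Lies on block and collar, axis 18 mm above the table.
- rod_nose (a point): End of the rod's nose on its axis, 153 mm from the origin of stop_rod along its x axis: the point that meets the pad.
- setting_jig: Jig fixed to the table: plywood base 150 x 90 x 12 mm (x -69 to +81, y -45 to +45) with an aluminium fork clip and, farther along x, a stop housing (x 48 to 76, 36 mm wide, 60 mm high) whose sprung plunger points back to the clip. Origin on the table surface; x axis from clip to stop = direction of the push, z up.
- clip_seat (a point): Where the rod's axis lies in the clip's middle when seated: jig x -45, y 0, 40 mm above the table; jig's axes. Clip 30 mm long in x (42 with hinge pin); slot 16.4 mm wide, open upwards, floor at 33 mm height. Fixed flared tine at +y, 63 mm high, with a brass lock screw out to y +30. Sprung steel jaw at -y leans over the slot: tip at 48 mm height and y -2, slanting up to 65 mm, arm back to y -24.
- clip_jaw (a joint): Hinge of the clip's sprung jaw, rad: 0 shut (it is sprung shut), grows as it swings out to -y, at most 0.5. The rod going down swings it to about 0.15 against some 5 N at the clip, then it snaps back to 0 over the seated rod.
- plunger (a joint): Travel of the stop's sprung plunger, m: 0 fully out, grows as the pad is pushed towards the housing, hard end at 0.018. The spring resists with 3 N at first touch and 0.9 N more per mm (10 N at about 8 mm).
- pad_face (a point): Centre of the round rubber-faced pad (30 mm diameter) on the plunger, on the seated rod's axis, 40 mm above the table; with the plunger out it lies 20 mm ahead of the jig's origin along x, i.e. 65 mm ahead of the clip's centre. The face looks to the clip. Axes as the jig's.
- tape_measure: Bystander: yellow tape measure, 36 x 93 x 64 mm. Origin at the centre of its underside. Not to be moved.
- screwdriver_red: Bystander: screwdriver with a red handle, 206 mm long, 28 mm thick, lying on the table. Origin at the centre of its underside, y axis along it. Not to be moved.
- walnut_block: Bystander: dark wooden block, 45 x 60 x 35 mm. Origin at the centre of its underside. Not to be moved.

How it is judged:
On the way:
1. the rod is seated in the fork clip, collar towards the stop, with the jaw shut over it, before it touches the pad (x of rod_nose in the frame of clip_seat between 0.025 and 0.068 m and y of rod_nose in the frame of clip_seat between -0.005 and 0.005 m and z of rod_nose in the frame of clip_seat between -0.005 and 0.005 m and angle between the x axis of stop_rod and the x axis of setting_jig, either way round below 0.08 rad and value of joint clip_jaw below 0.06 rad and value of joint plunger below 0.001 m), for 0.2 s.
At the end, for the whole second after the job is handed in: The fingers still hold or push the rod; its nose presses the pad with 6 to 14 N and at rest; the rod sits in the clip (nose within 5 mm of the clip's axis sideways and in height, rod within 0.08 rad of it) and the jaw is shut over it (below 0.06 rad) (contact force between stop_rod and plunger between 6 and 14 N and value of joint plunger between 0.002 and 0.014 m and x of rod_nose in the frame of clip_seat above 0.06 m and y of rod_nose in the frame of clip_seat between -0.005 and 0.005 m and z of rod_nose in the frame of clip_seat between -0.005 and 0.005 m and angle between the x axis of stop_rod and the x axis of setting_jig, either way round below 0.08 rad and value of joint clip_jaw below 0.06 rad and contact force between the fingers and stop_rod above 2 N and linear speed of stop_rod below 0.01 m/s); the arm keeps its last pose, push and grip.
It fails at once if the rod rams the plunger (more than 22 N) (contact force between stop_rod and plunger above 22 N).
It fails at once if the tape measure is moved more than 15 mm (distance of tape_measure from where it was at the start of the episode above 0.015 m).
It fails at once if the screwdriver is moved more than 15 mm (distance of screwdriver_red from where it was at the start of the episode above 0.015 m).
It fails at once if the walnut block is moved more than 15 mm (distance of walnut_block from where it was at the start of the episode above 0.015 m).
It also fails if it takes over 48 s, if anything falls off the work surface, if the arm or the gripper's body presses on something with over 40 N, if the wrist force passes 120 N, or if a joint passes its speed limit or range.

## Robot

A 7-joint arm with a two-finger parallel gripper is mounted at the origin on a cart in front of the work surface, level with it; the furniture and walls round the work are solid. World frame = base frame: x ahead of the robot, y to its left, z up, the work surface at z = 0. Lengths are in m, angles in rad, forces in N, time in s.
With the tool pointing down it reaches from about 0.4 to 0.85 m from the base axis. Payload 4.5 kg.
Tool frame: the origin (TCP) lies at the very end of the fingers, on their centre line; the grasp point (between the pads) lies 19 mm behind it (r.pinch_z is the distance from the TCP to the grasp point, in m); z points along the fingers, y is the line along which they close (so a half turn about z gives the same grasp; the last joint's range is limited). The gripper opens to 88 mm and grips with 3 to 60 N. Pads are 18 mm wide; open, the fingers measure 123 mm over their backs; the gripper's body (75 mm by 187 mm) begins 45 mm behind the grasp point.
Start: joints at [1.233, 0.689, -0.195, 1.565, 0.157, 0.902, -0.215], TCP at [0.227, -0.582, 0.239] pointing down, gripper open.
Joint ranges: [-3.01, 3.01], [-0.46, 2.08], [-1.47, 1.51], [0.13, 2.56], [-1, 4.14], [0.04, 2.09], [-2.66, 2.66]. Speed limits (rad/s): [2.57, 2.57, 3.14, 3.14, 3.14, 3.14, 3.14].

## Interface

Orientations are given as a unit quaternion [x, y, z, w].
In Python, from plant import r, cams gives the robot as it stands.
- The arm moves only by the shell command python3 -m pendant 'ROWS' [FORCE]. ROWS is JSON, a list of rows, each a list of 3 entries, a list of its own where there are three numbers: the closure, from -1 (fully open) to 1 (shut), then the shift along the tool's x, y, z in mm, then the turn, a rotation vector about the tool's x, y, z in degrees. A call has 1 to 8 rows; each row shifts and turns the commanded pose from where the row before left it, along the tool's axes as they then stand; what a row does not reach is not made up. A row lasts 1/8 s, in which the tool goes at most 62.5 mm and 10.7 degrees, less where a joint would pass 70% of its speed; a pose out of reach is approached as far as the arm can. A call with a gripper value outside its range is refused whole. The fingers move at their own pace and stop on an object; FORCE is the grip in N (left out, the last holds). Time passes only in rows, so rows that do not move let the fingers close. It gives the time, the measured TCP pose, the force, the opening and the grip force at its end, in the units of the state.
- r.get_state(): the state, without advancing time (a new reading comes with each control period).
- cams.snapshot(name): name is "scene" or "top" or "wrist"; returns a dict with "img" (480x640x3 uint8, red, green, blue), "camera_matrix" (3x3 intrinsics, pixels), "camera_from_world" (4x4, takes a point from world to camera coordinates); the wrist camera has in their place "tool_from_camera" (4x4, takes a point from camera to tool coordinates, whose origin is the TCP and whose axes are the flange's). Camera axes: x right, y up, looking along -z (the intrinsics and any distortion apply to the point x, -y, -z); pixel columns grow to the right and rows downward; lengths in m; the calibration is good to about 2 mm. The wrist camera is an equidistant fisheye: a pixel r from the principal point sees the ray r / f radians off the axis. A picture is of the moment at which its call begins: read the wrist's pose just before it. There is no depth.
- r.finish_job(): hands the job in; it is judged then, once.
The state is a dict: "clock": time; "q": joint angles; "qd": joint speeds; "joint_torque": joint torques, N m; "tool_pos": TCP position; "eef_rot": TCP orientation; "contact_force": force on the tool from outside, world axes, zero at the start; "moment": the same for the moment, N m; "opening": opening from 0.0 (shut) to 1.0 (fully open); "finger_force": force on a finger pad.
Only numpy, scipy, OpenCV 4.12 (cv2) and the standard library are available. Lean on these libraries where they do the work, as an engineer would, in place of code of your own. Each camera call takes 0.05 s, during which the arm holds its last target. There are 200 camera calls.

## Working session

There is one attempt and no reset: what is moved stays moved. The work goes in short steps, Python scripts to look and compute and a shell command to move; the robot and the scene stay as the last step left them, time stands still between calls to the robot, and variables do not carry over. Pictures are saved under pics/ and viewed, at most 10 in all, crops included, and the job is handed in when it is done.

```bash
ls; mkdir -p pics; python3 - <<'E'
from plant import r,cams
import cv2,numpy as np
s=r.get_state();print(s)
for n in["scene","top"]:
    d=cams.snapshot(n);cv2.imwrite(f"pics/{n}0.png",d["img"][:,:,::-1]);np.savez(f"pics/{n}0.npz",**d)
    print(n,d["camera_matrix"],d["camera_from_world"],d.keys())
E
```

```text
pics
{'clock': 0.0, 'q': array([ 1.23279416,  0.68995404, -0.19449377,  1.56630845,  0.15727227,
        0.90247535, -0.21507142]), 'qd': array([ 0.00047371, -0.00102629, -0.0003221 ,  0.00076552, -0.00038781,
       -0.00126063, -0.00149297]), 'joint_torque': array([-7.75682274e-04, -5.27572703e+01, -1.26771066e+00, -1.53430098e+01,
       -5.28381276e-02,  6.56928823e-03,  1.61421635e-04]), 'tool_pos': array([ 0.22679113, -0.58175046,  0.23793767]), 'eef_rot': array([ 9.82762715e-01,  1.84869339e-01, -2.19862554e-04, -8.51383214e-04]), 'contact_force': array([ 0.31789511, -0.27182351, -0.04608934]), 'moment': array([-0.0446501,  0.0039138, -0.0516031]), 'finger_force': 0.0, 'opening': 1.00552080073038}
scene [[616.84405786   0.         318.54831913]
 [  0.         616.84405786 246.86905839]
 [  0.           0.           1.        ]] [[-0.89643278 -0.44289098 -0.01599507  0.49724467]
 [ 0.30862306 -0.64975618  0.69467166 -0.25811375]
 [-0.31805671  0.61779     0.71914911 -1.06330827]
 [ 0.          0.          0.          1.        ]] dict_keys(['img', 'camera_matrix', 'camera_from_world'])
top [[538.36442883   0.         313.52851651]
 [  0.         538.36442883 229.63191103]
 [  0.           0.           1.        ]] [[ 0.01059808 -0.99991775  0.00722251 -0.05160372]
 [ 0.99638177  0.01116918  0.08425335 -0.58038912]
 [-0.08432709  0.00630346  0.99641819 -0.95835659]
 [ 0.          0.          0.          1.        ]] dict_keys(['img', 'camera_matrix', 'camera_from_world'])
```

View pics/top0.png

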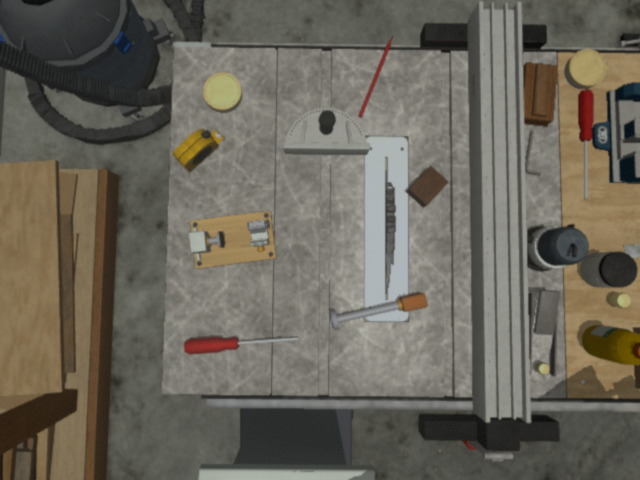

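View pics/scene0.png

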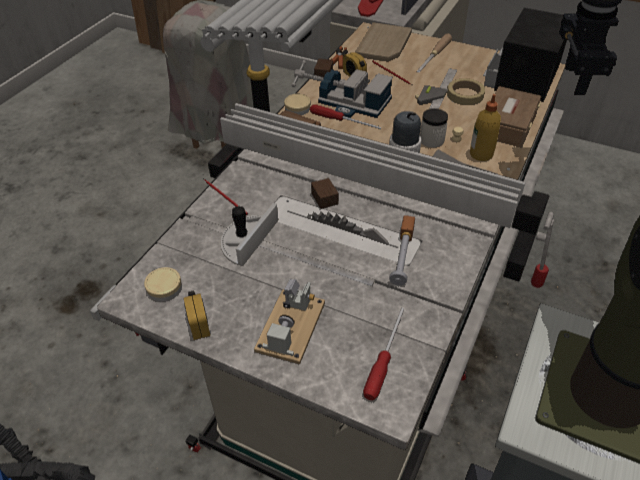

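```bash
python3 - <<'E'
import cv2
a=cv2.imread("pics/top0.png")
j=cv2.resize(a[200:280,180:290],None,fx=5,fy=5,interpolation=cv2.INTER_CUBIC)
k=cv2.resize(a[285:335,325:435],None,fx=5,fy=5,interpolation=cv2.INTER_CUBIC)
import numpy as np
cv2.imwrite("pics/c1.png",np.vstack([j,k])[:600*2][:650])
print(j.shape,k.shape)
cv2.imwrite("pics/c1.png",cv2.resize(np.vstack([j,k]),None,fx=.9,fy=.9))
E
cat > h.py <<'E'
import numpy as np
def cam(n): return np.load(f"pics/{n}.npz")
def ray(n,u,v,z):
    d=cam(n);K=d["camera_matrix"];T=d["camera_from_world"];R=T[:3,:3];c=-R.T@T[:3,3]
    p=R.T@np.array([(u-K[0,2])/K[0,0],-(v-K[1,2])/K[1,1],-1]);return c+p*(z-c[2])/p[2]
def proj(n,P):
    d=cam(n);K=d["camera_matrix"];T=d["camera_from_world"];p=T[:3,:3]@np.array(P)+T[:3,3]
    return np.array([K[0,0]*p[0]/-p[2]+K[0,2],K[1,1]*-p[1]/-p[2]+K[1,2]])
E
```

```text
(400, 550, 3) (250, 550, 3)
```

View pics/c1.png

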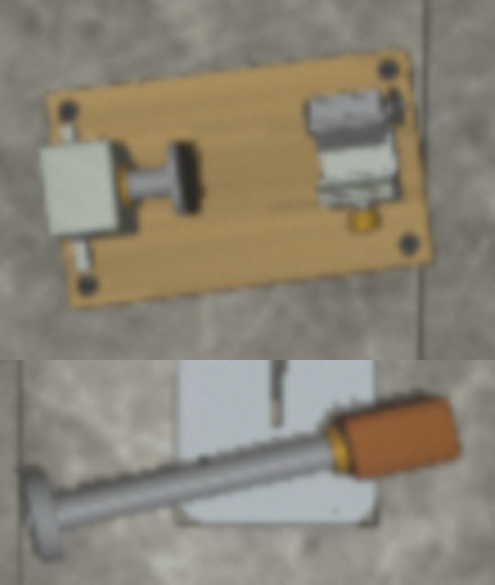

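```bash
python3 - <<'E'
from h import *
J=np.array([(50,95),(408,48),(432,260),(72,307)])/4.5+[180,200]
P=np.array([ray("top0",u,v,.012) for u,v in J]);print(P)
ex=(P[0]+P[3]-P[1]-P[2]);ex/=np.linalg.norm(ex);c=P.mean(0)
print("sizes",np.linalg.norm(P[0]-P[1]),np.linalg.norm(P[1]-P[2]))
o=c-ex*.006;o[2]=0
print("jig",o,"yaw",np.degrees(np.arctan2(ex[1],ex[0])),"seat",o-.045*ex,"pad",o+.02*ex)
H=np.array([(343,418),(447,397),(460,452),(362,477)])-[0,360]
H=H/4.5+[325,285]
Q=np.array([ray("top0",u,v,.036) for u,v in H]);h=Q.mean(0);print("block",h,np.linalg.norm(Q[0]-Q[1]),np.linalg.norm(Q[1]-Q[2]))
a=ray("top0",*(np.array([335,450-360])/4.5+[325,285]),.018)
b=ray("top0",*(np.array([60,510-360])/4.5+[325,285]),.018)
d=b-a;print("rod yaw",np.degrees(np.arctan2(d[1],d[0])),a,b, "collar est len",np.linalg.norm(d))
ct=ray("top0",*(np.array([45,515-360])/4.5+[325,285]),.018);print("collar",ct,np.linalg.norm((ct-h)[:2]))
print("base px",proj("top0",[0,0,0]),proj("scene0",[0,0,0]),proj("scene0",[.227,-.582,.239]))
# fence height: edges
print(ray("top0",498,0,0.0),ray("top0",470,400,0),ray("top0",525,400,0))
d=cam("scene0")
from itertools import product
for z in (0,.05,.1): print(z,proj("scene0",[.3,-.3,z]),proj("scene0",[.7,-.3,z]))
print(proj("top0",[.3,-.3,0]),proj("top0",[.7,-.3,0.]))
E
```

```text
[[0.59526372 0.18116053 0.012     ]
 [0.61638583 0.03448676 0.012     ]
 [0.52923058 0.02316648 0.012     ]
 [0.5084879  0.16961862 0.012     ]]
sizes 0.14818683873311467 0.08788735317929425
jig [0.56319033 0.09616837 0.        ] yaw 98.12812080493948 seat [0.56955275 0.05162042 0.        ] pad [0.56036259 0.11596746 0.        ]
block [ 0.45241831 -0.2271129   0.036     ] 0.04234201047485919 0.022218152100776267
rod yaw 102.74786603899608 [ 0.44565878 -0.2030479   0.018     ] [ 0.4205388  -0.09201436  0.018     ] collar est len 0.11383963056817695
collar [ 0.41848394 -0.08598135  0.018     ] 0.14515390862357494
base px [284.53971901 555.67011236] [607.00880172 396.60543968] [573.87321022  80.84862404]
[ 1.03570389 -0.3998327   0.        ] [ 0.27386476 -0.33459292  0.        ] [ 0.27476833 -0.43535278  0.        ]
0 [484.3092738  233.37620961] [319.64216093 182.78619724]
0.05 [488.48861704 216.62650248] [319.32586286 166.25376077]
0.1 [492.90421993 198.92992886] [318.99330995 148.87170721]
[450.94083827 385.22066341] [448.63255406 169.56306694]
```

```bash
cat >> h.py <<'E'
from scipy.spatial.transform import Rotation as Ro
def go(x,y,z,yaw):
    "tool-axis shift (mm) and turn (deg) from the measured pose to TCP x,y,z, pointing down, tool x at yaw deg"
    from plant import r
    s=r.get_state();R=Ro.from_quat(s["eef_rot"]);T=Ro.from_euler("z",yaw,degrees=True)*Ro.from_euler("x",180,degrees=True)
    print("t",round(s["clock"],2),"shift",(R.inv().apply(np.array([x,y,z])-s["tool_pos"])*1e3).round(1),"turn",np.degrees((R.inv()*T).as_rotvec()).round(1),"F",s["contact_force"].round(1),"yaw",np.degrees(np.arctan2(*R.as_matrix()[1::-1,0])).round(1),"pos",s["tool_pos"].round(4),"grip",round(s["finger_force"],1),round(s["opening"],3),"tz",R.as_matrix()[:,2].round(3))
E
python3 -m pendant '[[-1,[42.5,-32.4,0],[0,0,0]],[-1,[42.5,-32.4,0],[0,0,0]],[-1,[42.5,-32.4,0],[0,0,0]],[-1,[42.5,-32.4,0],[0,0,0]],[-1,[42.5,-32.4,0],[0,0,0]],[-1,[42.5,-32.4,0],[0,0,0]],[-1,[42.5,-32.4,0],[0,0,0]],[-1,[42.5,-32.4,0],[0,0,0]]]' 60
python3 -m pendant '[[-1,[0,0,0],[0,0,-10.2]],[-1,[0,0,0],[0,0,-10.2]],[-1,[0,0,0],[0,0,-10.2]],[-1,[0,0,0],[0,0,-10.2]],[-1,[0,0,0],[0,0,-10.2]],[-1,[0,0,0],[0,0,-10.2]],[-1,[0,0,0],[0,0,-10.2]],[-1,[0,0,0],[0,0,-10.2]]]'
python3 - <<'E'
from h import *
go(.450,-.2173,.003,103.4)
from plant import r,cams
import cv2
s=r.get_state();d=cams.snapshot("wrist");np.savez("pics/w1.npz",pos=s["tool_pos"],rot=s["eef_rot"],**d)
cv2.imwrite("pics/w1.png",d["img"][:,:,::-1]);print(d["camera_matrix"],d["tool_from_camera"],d.keys(),s["q"])
E
```

```text
clock: 1.1
tool_pos: [0.4503, -0.2157, 0.2386]
eef_rot: [0.983, 0.185, -0.0, -0.0]
contact_force: [1.0, -1.0, -1.0]
opening: 1.003
finger_force: 0.0
clock: 2.1
tool_pos: [0.4493, -0.2173, 0.2385]
eef_rot: [0.621, 0.784, -0.0, -0.0]
contact_force: [-0.2, 0.1, 0.3]
opening: 1.0
finger_force: 0.0
t 2.1 shift [-2.000e-01  8.000e-01  2.355e+02] turn [-0.  -0.  -0.2] F [-0.2  0.1  0.3] yaw 103.2 pos [ 0.4493 -0.2173  0.2385] grip 0.0 1.0 tz [-0.001  0.    -1.   ]
[[371.64829954   0.         318.69622802]
 [  0.         371.64829954 244.05254149]
 [  0.           0.           1.        ]] [[ 9.91968964e-04  9.59819772e-01  2.80615434e-01  7.27601766e-02]
 [ 9.99999486e-01 -1.01095066e-03 -7.71091618e-05  7.31518178e-04]
 [ 2.09677460e-04  2.80615366e-01 -9.59820281e-01 -1.45027177e-01]
 [ 0.00000000e+00  0.00000000e+00  0.00000000e+00  1.00000000e+00]] dict_keys(['img', 'camera_matrix', 'tool_from_camera']) [ 0.72689751  0.57449135 -0.58247833  1.92572227  0.44313244  0.77161715
  0.12463681]
```

View pics/w1.png

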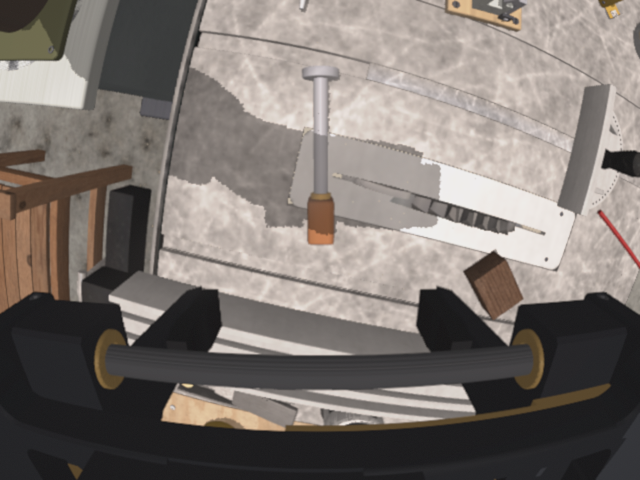

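```bash
cat >> h.py <<'E'
def wray(n,u,v,z):
    d=cam(n);K=d["camera_matrix"];a=np.array([u-K[0,2],v-K[1,2]])/K[0,0];t=np.hypot(*a)
    p=np.array([a[0]/t*np.sin(t),-a[1]/t*np.sin(t),-np.cos(t)]);M=d["tool_from_camera"];R=Ro.from_quat(d["rot"]).as_matrix()
    c=R@M[:3,3]+d["pos"];p=R@M[:3,:3]@p;return c+p*(z-c[2])/p[2]
E
python3 - <<'E'
from h import *
for u,v,z in[(308,200,.036),(332,200,.036),(321,235,.036),(320,233,.036),(321,150,.018),(321,73,.018),(321,66,.018),(320,220,.018),(335,176,0)]:
    p=wray("w1",u,v,z);print(u,v,p.round(4))
E
```

```text
308 200 [ 0.4367 -0.2053  0.036 ]
332 200 [ 0.4588 -0.2     0.036 ]
321 235 [ 0.4566 -0.2358  0.036 ]
320 233 [ 0.4552 -0.2341  0.036 ]
321 150 [ 0.438 -0.157  0.018]
321 73 [ 0.4204 -0.0826  0.018 ]
321 66 [ 0.4188 -0.0757  0.018 ]
320 220 [ 0.4532 -0.2255  0.018 ]
335 176 [ 0.4585 -0.1804  0.    ]
```

```bash
python3 -m pendant '[[-1,[0,2,50],[0,0,0]],[-1,[0,0,50],[0,0,0]],[-1,[0,0,50],[0,0,0]],[-1,[0,0,40],[0,0,0]],[-1,[0,0,25],[0,0,0]],[-1,[0,0,15],[0,0,0]],[-1,[0,0,5],[0,0,0]],[-1,[0,0,0],[0,0,0]]]' 60
python3 -m pendant '[[0.6,[0,0,0],[0,0,0]],[1,[0,0,0],[0,0,0]],[1,[0,0,0],[0,0,0]],[1,[0,0,0],[0,0,0]],[1,[0,0,0],[0,0,0]],[1,[0,0,0],[0,0,0]]]' 60
python3 - <<'E'
from h import *
go(.4515,-.2173,.003,103.4)
E
```

```text
clock: 3.15
tool_pos: [0.4517, -0.2168, 0.0037]
eef_rot: [0.623, 0.782, -0.0, 0.0]
contact_force: [0.8, -0.4, -0.3]
opening: 1.0
finger_force: 0.0
clock: 3.9
tool_pos: [0.4516, -0.2168, 0.0037]
eef_rot: [0.623, 0.782, -0.0, 0.0]
contact_force: [0.6, 0.1, -0.8]
opening: 0.343
finger_force: 0.0
t 3.9 shift [-0.4 -0.2  0.7] turn [ 0.   0.  -0.5] F [ 0.6  0.1 -0.8] yaw 102.9 pos [ 0.4516 -0.2168  0.0037] grip 0.0 0.343 tz [ 0. -0. -1.]
```

```bash
python3 -m pendant '[[1,[0,0,0],[0,0,0]],[1,[0,0,0],[0,0,0]],[1,[0,0,0],[0,0,0]],[1,[0,0,-10],[0,0,0]],[1,[0,0,-30],[0,0,0]],[1,[0,0,-40],[0,0,0]],[1,[0,0,-30],[0,0,0]],[1,[0,0,0],[0,0,0]]]'
python3 - <<'E'
from h import *
a=np.radians(98.1);e=np.array([np.cos(a),np.sin(a)]);seat=np.array([.5696,.0516])
p=seat+e*(.054-.153+.0085);print(p)
go(p[0],p[1],.114,98.1)
from plant import cams
import cv2
d=cams.snapshot("wrist");cv2.imwrite("pics/w2.png",d["img"][:,:,::-1])
E
```

```text
clock: 4.9
tool_pos: [0.4527, -0.2175, 0.1158]
eef_rot: [0.623, 0.782, 0.001, 0.002]
contact_force: [0.5, 0.8, -2.0]
opening: 0.286
finger_force: 60.0
[ 0.58235156 -0.03799714]
t 4.9 shift [146.1 166.4   2.1] turn [0.2 0.1 4.8] F [ 0.5  0.8 -2. ] yaw 102.9 pos [ 0.4527 -0.2175  0.1158] grip 60.0 0.286 tz [ 0.004 -0.001 -1.   ]
```

View pics/w2.png

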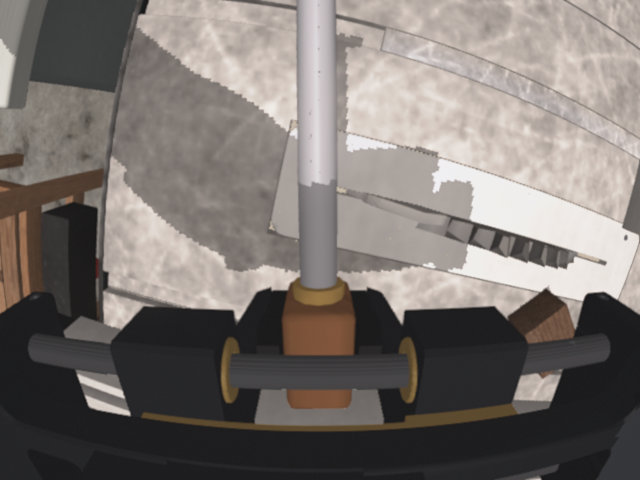

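```bash
python3 -m pendant '[[1,[25,28,0],[0,0,0]],[1,[30,35,0],[0,0,0]],[1,[30,35,0],[0,0,0]],[1,[30,35,0],[0,0,0]],[1,[20,23,0],[0,0,0]],[1,[11,10,0],[0,0,0]],[1,[0,0,0],[0,0,4.8]],[1,[0,0,0],[0,0,0]]]'
python3 - <<'E'
from h import *
go(.5824,-.0380,.114,98.1)
from plant import cams
import cv2
out=[]
for n,(u,v,w,h) in {"top":(170,190,200,90),"scene":(240,240,200,125)}.items():
    d=cams.snapshot(n);np.savez(f"pics/{n}1.npz",**d);cv2.imwrite(f"pics/{n}1.png",d["img"][:,:,::-1])
    out.append(cv2.resize(d["img"][v:v+h,u:u+w,::-1],None,fx=4 if n=="top" else 4,fy=4,interpolation=cv2.INTER_CUBIC))
cv2.imwrite("pics/c2.png",cv2.resize(np.vstack(out),None,fx=.69,fy=.69)); print(np.vstack(out).shape)
E
```

```text
clock: 5.95
tool_pos: [0.5795, -0.0386, 0.1127]
eef_rot: [0.655, 0.755, -0.002, -0.0]
contact_force: [-0.0, 1.1, -1.8]
opening: 0.289
finger_force: 60.0
t 5.95 shift [ 0.2  2.9 -1.3] turn [-0.2  0.1  0. ] F [-0.   1.1 -1.8] yaw 98.1 pos [ 0.5795 -0.0386  0.1127] grip 60.0 0.289 tz [-0.003 -0.002 -1.   ]
(860, 800, 3)
```

View pics/c2.png

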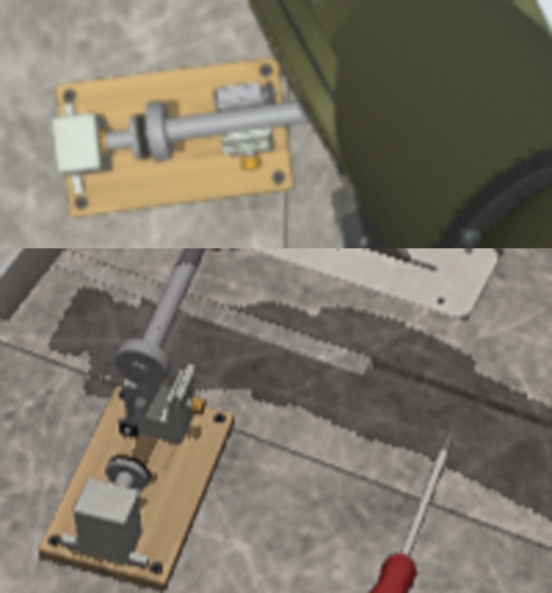

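```bash
python3 - <<'E'
from h import *
from scipy.optimize import least_squares as ls
t=lambda u,v:(170+u/2.76,190+v/2.76); s=lambda u,v:(240+u/2.76,240+(v-248)/2.76)
c1=lambda u,v:(180+u/4.5,200+v/4.5)
X=ls(lambda P:np.r_[proj("top1",P)-t(157,131),proj("scene1",P)-s(142,361)],[.56,.09,.13]);print("collar",X.x,X.fun)
L=[("top1",c1(50,95),(81,-45,12)),("top1",c1(408,48),(-69,-45,12)),("top1",c1(432,260),(-69,45,12)),("top1",c1(72,307),(81,45,12)),
("scene1",s(235,417),(-69,45,12)),("scene1",s(165,588),(81,45,0)),("scene1",s(40,552),(81,-45,12)),
("top1",c1(42,150),(76,-18,60)),("top1",c1(108,142),(48,-18,60)),("top1",c1(122,230),(48,18,60)),("top1",c1(50,236),(76,18,60)),("scene1",s(75,511),(76,-18,60)),("scene1",s(92,480),(48,-18,60))]
def W(q,p):
    c,n=np.cos(q[2]),np.sin(q[2]);p=np.array(p)/1e3;return np.array([q[0]+c*p[0]-n*p[1],q[1]+n*p[0]+c*p[1],p[2]])
f=lambda q:np.concatenate([proj(n,W(q,p))-uv for n,uv,p in L])
Y=ls(f,[.563,.096,1.71],loss="soft_l1");q=Y.x;print("jig",q[:2],np.degrees(q[2]));print(f(q).reshape(-1,2).round(1).tolist())
d=X.x-W(q,(-45,0,40));e=np.array([np.cos(q[2]),np.sin(q[2])]);print("collar in seat frame",d[:2]@e,d[1]*e[0]-d[0]*e[1],d[2],"seat",W(q,(-45,0,40)))
pr=X.x[:2]-[.5795,-.0386];print("rod yaw from TCP",np.degrees(np.arctan2(pr[1],pr[0])),np.hypot(*pr))
E
```

```text
collar [0.55794183 0.09657277 0.12735503] [-0.02849429 -0.0698499   0.08120417  0.00940393]
jig [0.56263455 0.09679471] 98.37055196682589
[[-1.3, -0.1], [-0.3, -0.4], [0.6, 0.6], [-0.5, 1.2], [0.5, -2.8], [1.1, 0.8], [-0.3, -2.2], [-0.9, -0.2], [0.3, -0.6], [-0.4, 0.1], [-0.3, 1.0], [-0.2, -1.4], [-0.7, -2.3]]
collar in seat frame 0.04546356626861513 0.004675035172271936 0.08735502780991902 seat [0.5691854  0.05227408 0.04      ]
rod yaw from TCP 99.06156172103182 0.1368810894802268
```

```bash
cat >> h.py <<'E'
def jt(nose,z,dy=0,yaw=97.9):
    a=np.radians(98.37);e=np.array([np.cos(a),np.sin(a)]);n=np.array([-e[1],e[0]])
    p=np.array([.5692,.0523])+e*(nose-.1445)+n*dy;go(p[0],p[1],z,yaw)
    from plant import r
    s=r.get_state();d=s["tool_pos"][:2]-[.5692,.0523];print("nose est",d@e+.1445,"tcp y",d@n,"Fjig",s["contact_force"][:2]@e,s["contact_force"][:2]@n)
E
python3 -c "
from h import *
jt(.054,.066)"
```

```text
t 6.05 shift [ 1.1  2.8 47.1] turn [-0.1  0.1  0.2] F [-0.4 -0.6 -2.4] yaw 98.1 pos [ 0.5798 -0.0387  0.1131] grip 60.0 0.287 tz [-0.002 -0.001 -1.   ]
nose est 0.05291351730404249 tcp y 0.0027136771802002213 Fjig -0.49161942861954905 0.4399633079623712
```

```bash
python3 -m pendant '[[1,[1,3.2,8],[0,0,0.5]],[1,[0,0,14],[0,0,0]],[1,[0,0,14],[0,0,0]],[1,[0,0,8],[0,0,0]],[1,[0,0,3],[0,0,0]],[1,[0,0,0],[0,0,0]]]'
python3 - <<'E'
from h import *
jt(.054,.0257)
from plant import cams
import cv2
out=[]
for n,(u,v,w,h) in {"top":(180,200,130,70),"scene":(245,270,100,95)}.items():
    d=cams.snapshot(n);np.savez(f"pics/{n}2.npz",**d)
    out.append(cv2.resize(d["img"][v:v+h,u:u+w,::-1],None,fx=6 if n=="scene" else 600/130,fy=6 if n=="scene" else 600/130,interpolation=cv2.INTER_CUBIC))
cv2.imwrite("pics/c3.png",cv2.resize(np.vstack(out),None,fx=2/3,fy=2/3))
E
```

```text
clock: 6.8
tool_pos: [0.5839, -0.0359, 0.0666]
eef_rot: [0.659, 0.752, -0.0, 0.0]
contact_force: [0.8, -0.3, -2.7]
opening: 0.293
finger_force: 60.0
t 6.8 shift [-1.1 -1.7 40.9] turn [-0.   0.  -0.3] F [ 0.8 -0.3 -2.7] yaw 97.6 pos [ 0.5839 -0.0359  0.0666] grip 60.0 0.293 tz [-0. -0. -1.]
nose est 0.055060834440418815 tcp y -0.0016952066871843711 Fjig -0.4293907878682541 -0.7215360652908858
```

View pics/c3.png

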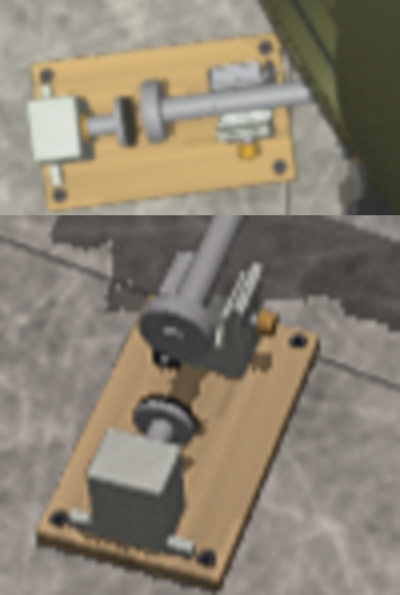

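```bash
python3 - <<'E'
from h import *
from scipy.optimize import least_squares as ls
t=lambda u,v:(180+u/3.077,200+v/3.077); s=lambda u,v:(245+u/4,270+(v-215)/4)
a=np.radians(98.37);e=np.array([np.cos(a),np.sin(a)])
def J(P): d=P-[.5692,.0523,.04]; return np.r_[d[:2]@e,d[1]*e[0]-d[0]*e[1],d[2]]
X=ls(lambda P:np.r_[proj("top2",P)-t(154,111),proj("scene2",P)-s(176,324)],[.56,.09,.08]);print("collar",J(X.x),X.fun)
# rod axis at top picture right end, z=.08
p=ray("top2",*t(305,94),.081);print("rod far",J(p))
X=ls(lambda P:np.r_[proj("top2",P)-t(127,120),proj("scene2",P)-s(165,416)],[.56,.09,.04]);print("pad",J(X.x),X.fun)
print("pad exp",proj("top2",[.5692+.065*e[0],.0523+.065*e[1],.04]))
E
```

```text
collar [ 0.04651088 -0.00152337  0.04098616] [-0.11759307 -0.28825045  0.3281138   0.03812831]
rod far [-0.03833851  0.00088586  0.041     ]
pad [ 0.06828823 -0.00180425 -0.00042293] [-0.02280152 -0.05588955  0.06176489  0.0072041 ]
pad exp [223.15779555 239.67628585]
```

```bash
python3 -m pendant '[[1,[0,-0.7,8],[0,0,0]],[1,[0,0,8],[0,0,0]],[1,[0,0,4],[0,0,0]],[1,[0,0,3],[0,0,0]],[1,[0,0,0],[0,0,0]]]'
python3 -c "
from h import *
jt(.054,.0257)"
python3 -m pendant '[[1,[0,0,3],[0,0,0]],[1,[0,0,3],[0,0,0]],[1,[0,0,3],[0,0,0]],[1,[0,0,0],[0,0,0]]]'
python3 -c "
from h import *
jt(.054,.0257)"
```

```text
clock: 7.52
tool_pos: [0.5825, -0.0362, 0.0435]
eef_rot: [0.658, 0.753, -0.001, -0.0]
contact_force: [-1.7, 0.0, -1.8]
opening: 0.29
finger_force: 60.0
t 7.53 shift [-1.1 -0.2 17.8] turn [-0.1  0.  -0.3] F [-1.7  0.  -1.8] yaw 97.6 pos [ 0.5825 -0.0362  0.0435] grip 60.0 0.29 tz [-0.001 -0.    -1.   ]
nose est 0.05505041728610868 tcp y -0.00026776659784356226 Fjig 0.26793362055479414 1.7052620591490601
clock: 8.02
tool_pos: [0.5828, -0.0363, 0.0341]
eef_rot: [0.659, 0.752, -0.0, -0.0]
contact_force: [-3.1, -0.2, -2.9]
opening: 0.291
finger_force: 60.0
t 8.03 shift [-0.9 -0.5  8.4] turn [-0.1  0.  -0.3] F [-3.1 -0.2 -2.9] yaw 97.6 pos [ 0.5828 -0.0363  0.0341] grip 60.0 0.291 tz [-0.001 -0.    -1.   ]
nose est 0.05486953132520217 tcp y -0.0005267459886451727 Fjig 0.22338396706003769 3.102877414854245
```

```bash
python3 -m pendant '[[1,[0,0,3],[0,0,0]],[1,[0,0,3],[0,0,0]],[1,[0,0,2],[0,0,0]],[1,[0,0,0],[0,0,0]]]'
python3 -c "
from h import *
jt(.054,.0257)"
```

```text
clock: 8.52
tool_pos: [0.5841, -0.0358, 0.0268]
eef_rot: [0.659, 0.752, 0.001, 0.0]
contact_force: [-0.1, -0.9, -2.4]
opening: 0.29
finger_force: 60.0
t 8.53 shift [-1.2 -1.9  1.1] turn [ 0.1 -0.  -0.3] F [-0.1 -0.9 -2.4] yaw 97.6 pos [ 0.5841 -0.0358  0.0268] grip 60.0 0.29 tz [ 0.002  0.    -1.   ]
nose est 0.055124511769838444 tcp y -0.001882841033479389 Fjig -0.8596373611189269 0.23650016450600808
```

```bash
python3 -m pendant '[[1,[0,0,1],[0,0,0]],[1,[0,0,0.5],[0,0,0]],[1,[0,0,0],[0,0,0]]]'
python3 - <<'E'
from h import *
jt(.054,.0257)
from plant import cams
import cv2
out=[]
for n,(u,v,w,h) in {"top":(180,200,130,70),"scene":(245,270,100,95)}.items():
    d=cams.snapshot(n);np.savez(f"pics/{n}3.npz",**d)
    out.append(cv2.resize(d["img"][v:v+h,u:u+w,::-1],None,fx=6 if n=="scene" else 600/130,fy=6 if n=="scene" else 600/130,interpolation=cv2.INTER_CUBIC))
cv2.imwrite("pics/c4.png",cv2.resize(np.vstack(out),None,fx=2/3,fy=2/3))
E
```

```text
clock: 8.9
tool_pos: [0.5838, -0.036, 0.0256]
eef_rot: [0.659, 0.752, 0.001, 0.0]
contact_force: [0.7, -0.2, -0.2]
opening: 0.288
finger_force: 60.0
t 8.9 shift [-1.1 -1.6 -0.1] turn [ 0.1 -0.  -0.3] F [ 0.7 -0.2 -0.2] yaw 97.6 pos [ 0.5838 -0.036   0.0256] grip 60.0 0.288 tz [ 0.001  0.    -1.   ]
nose est 0.05506245678050134 tcp y -0.0015901448130350374 Fjig -0.2731886551029403 -0.6696408857317103
```

View pics/c4.png

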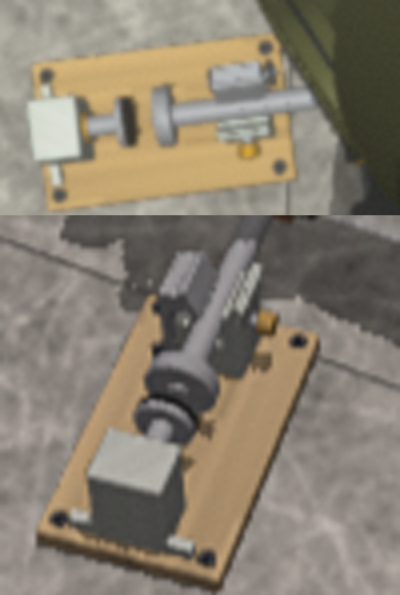

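```bash
python3 -m pendant '[[1,[0,0,0.5],[0,0,0]],[1,[0,0,0.5],[0,0,0]],[1,[0,0,0],[0,0,0]]]'
python3 - <<'E'
from h import *
from scipy.optimize import least_squares as ls
jt(.054,.0257)
t=lambda u,v:(180+u/3.077,200+v/3.077); s=lambda u,v:(245+u/4,270+(v-215)/4)
a=np.radians(98.37);e=np.array([np.cos(a),np.sin(a)])
def J(P): d=P-[.5692,.0523,.04]; return np.r_[d[:2]@e,d[1]*e[0]-d[0]*e[1],d[2]]
X=ls(lambda P:np.r_[proj("top3",P)-t(163,115),proj("scene3",P)-s(182,381)],[.56,.09,.08]);print("collar",J(X.x),X.fun)
E
```

```text
clock: 9.38
tool_pos: [0.5838, -0.036, 0.0246]
eef_rot: [0.659, 0.752, 0.0, 0.0]
contact_force: [0.9, 0.3, 4.3]
opening: 0.289
finger_force: 60.0
t 9.38 shift [-1.  -1.5 -1.1] turn [ 0.1  0.  -0.3] F [0.9 0.3 4.3] yaw 97.6 pos [ 0.5838 -0.036   0.0246] grip 60.0 0.289 tz [ 0.001  0.    -1.   ]
nose est 0.055009773977605314 tcp y -0.0015598300981576989 Fjig 0.11741072919967205 -0.923651376920603
collar [ 0.04702552 -0.00149716 -0.0001217 ] [ 0.05498034  0.13482254 -0.15081579 -0.01701772]
```

```bash
python3 -m pendant '[[1,[0,0,-0.8],[0,0,0]],[1,[0,0,0],[0,0,0]],[1,[0,0,0],[0,0,0]],[1,[2,0,0],[0,0,0]],[1,[2,0,0],[0,0,0]],[1,[2,0,0],[0,0,0]],[1,[0,0,0],[0,0,0]]]'
python3 -c "
from h import *
jt(.054,.0257)"
python3 -m pendant '[[1,[1.5,0,0],[0,0,0]],[1,[1.5,0,0],[0,0,0]],[1,[1.5,0,0],[0,0,0]],[1,[1.5,0,0],[0,0,0]],[1,[0,0,0],[0,0,0]]]'
python3 -c "
from h import *
jt(.054,.0257)"
```

```text
clock: 10.25
tool_pos: [0.5818, -0.0303, 0.0249]
eef_rot: [0.658, 0.753, -0.001, -0.0]
contact_force: [0.0, -3.3, 3.2]
opening: 0.289
finger_force: 60.0
t 10.25 shift [-6.9 -0.3 -0.8] turn [-0.1  0.  -0.3] F [ 0.  -3.3  3.2] yaw 97.6 pos [ 0.5818 -0.0303  0.0249] grip 60.0 0.289 tz [-0.001 -0.001 -1.   ]
nose est 0.06094267770648992 tcp y -0.00040596483942597207 Fjig -3.2519543021298514 0.4577458045232114
clock: 10.88
tool_pos: [0.5816, -0.0241, 0.025]
eef_rot: [0.659, 0.752, 0.0, 0.0]
contact_force: [-0.1, -2.8, 3.4]
opening: 0.291
finger_force: 60.0
t 10.88 shift [-13.1  -1.   -0.7] turn [ 0.   0.  -0.3] F [-0.1 -2.8  3.4] yaw 97.6 pos [ 0.5816 -0.0241  0.025 ] grip 60.0 0.291 tz [ 0. -0. -1.]
nose est 0.06713183265834258 tcp y -0.0011436010698424623 Fjig -2.765664758443331 0.5248307604916422
```

```bash
python3 -m pendant '[[1,[0,0,-0.5],[0,0,0]],[1,[1,0,0],[0,0,0]],[1,[1,0,0],[0,0,0]],[1,[0,0,0],[0,0,0]]]'
python3 -c "
from h import *
jt(.054,.0257)"
python3 -m pendant '[[1,[1,0,0],[0,0,0]],[1,[1,0,0],[0,0,0]],[1,[0,0,0],[0,0,0]]]'
python3 -c "
from h import *
jt(.054,.0257)"
```

```text
clock: 11.38
tool_pos: [0.5812, -0.0228, 0.0254]
eef_rot: [0.659, 0.752, -0.0, 0.0]
contact_force: [0.4, -4.7, -0.2]
opening: 0.287
finger_force: 60.0
t 11.38 shift [-14.5  -0.8  -0.3] turn [-0.   0.  -0.3] F [ 0.4 -4.7 -0.2] yaw 97.6 pos [ 0.5812 -0.0228  0.0254] grip 60.0 0.287 tz [-0.    -0.001 -1.   ]
nose est 0.06846932812988528 tcp y -0.0009511786246709623 Fjig -4.667939133020307 0.23424314135036198
clock: 11.75
tool_pos: [0.581, -0.0211, 0.0254]
eef_rot: [0.659, 0.752, -0.001, 0.0]
contact_force: [0.7, -6.0, -0.5]
opening: 0.286
finger_force: 60.0
t 11.75 shift [-16.1  -0.7  -0.3] turn [-0.   0.1 -0.3] F [ 0.7 -6.  -0.5] yaw 97.6 pos [ 0.581  -0.0211  0.0254] grip 60.0 0.286 tz [-0.    -0.001 -1.   ]
nose est 0.0701227606466881 tcp y -0.0009339424556977684 Fjig -6.041928933622378 0.16529178388211246
```

```bash
python3 -m pendant '[[1,[1,0,0],[0,0,0]],[1,[1,0,0],[0,0,0]],[1,[1,0,0],[0,0,0]],[1,[1,0,0],[0,0,0]],[1,[1,0,0],[0,0,0]],[1,[0,0,0],[0,0,0]],[1,[0,0,0],[0,0,0]]]'
python3 - <<'E'
from h import *
jt(.054,.0257)
from plant import cams
import cv2
out=[]
for n,(u,v,w,h) in {"top":(180,200,130,70),"scene":(245,270,100,95)}.items():
    d=cams.snapshot(n)
    out.append(cv2.resize(d["img"][v:v+h,u:u+w,::-1],None,fx=6 if n=="scene" else 600/130,fy=6 if n=="scene" else 600/130,interpolation=cv2.INTER_CUBIC))
cv2.imwrite("pics/c5.png",cv2.resize(np.vstack(out),None,fx=2/3,fy=2/3))
jt(.054,.0257)
E
```

```text
clock: 12.62
tool_pos: [0.5803, -0.018, 0.0254]
eef_rot: [0.659, 0.752, -0.002, 0.001]
contact_force: [0.9, -8.4, 0.4]
opening: 0.286
finger_force: 60.0
t 12.62 shift [-19.3  -0.5  -0.2] turn [-0.1  0.2 -0.4] F [ 0.9 -8.4  0.4] yaw 97.5 pos [ 0.5803 -0.018   0.0254] grip 60.0 0.286 tz [-0.001 -0.004 -1.   ]
nose est 0.0733124430382869 tcp y -0.0007523951353411529 Fjig -8.400351724160748 0.30751541465193744
t 12.72 shift [-19.3  -0.5  -0.2] turn [-0.1  0.2 -0.4] F [ 0.1 -7.5  1.2] yaw 97.5 pos [ 0.5803 -0.018   0.0254] grip 60.0 0.29 tz [-0.001 -0.004 -1.   ]
nose est 0.07329382179070267 tcp y -0.0007501693401705018 Fjig -7.412291074537761 0.9707637778595888
```

View pics/c5.png

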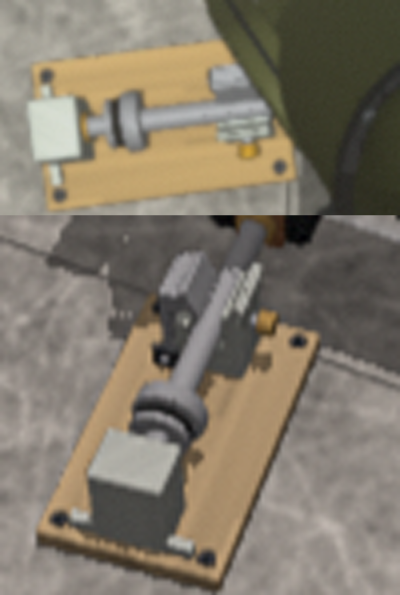

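```bash
python3 -m pendant '[[1,[1,0,0],[0,0,0]],[1,[1,0,0],[0,0,0]],[1,[0.5,0,0],[0,0,0]],[1,[0,0,0],[0,0,0]],[1,[0,0,0],[0,0,0]],[1,[0,0,0],[0,0,0]]]'
python3 -c "
from h import *
from plant import cams
for i in range(4): jt(.054,.0257);cams.snapshot('top')"
```

```text
clock: 13.48
tool_pos: [0.58, -0.0166, 0.0254]
eef_rot: [0.66, 0.752, -0.002, 0.001]
contact_force: [1.8, -9.9, 1.0]
opening: 0.289
finger_force: 60.0
t 13.47 shift [-20.8  -0.3  -0.2] turn [-0.1  0.3 -0.4] F [ 1.8 -9.9  1. ] yaw 97.5 pos [ 0.58   -0.0166  0.0254] grip 60.0 0.289 tz [-0.001 -0.005 -1.   ]
nose est 0.0747936610913832 tcp y -0.000669202096516672 Fjig -10.005987440046331 -0.30555429712627397
t 13.53 shift [-20.8  -0.3  -0.2] turn [-0.1  0.3 -0.4] F [ 2.  -9.6  1.1] yaw 97.5 pos [ 0.58   -0.0166  0.0254] grip 60.0 0.288 tz [-0.001 -0.005 -1.   ]
nose est 0.07480140526751794 tcp y -0.0006627094740434561 Fjig -9.785006677381068 -0.5630749561824723
t 13.57 shift [-20.8  -0.3  -0.2] turn [-0.1  0.3 -0.4] F [ 0.1 -9.6  1. ] yaw 97.5 pos [ 0.58   -0.0166  0.0254] grip 60.0 0.287 tz [-0.001 -0.005 -1.   ]
nose est 0.07480432940264024 tcp y -0.0006684304321180393 Fjig -9.533671916281811 1.2866605643230105
t 13.62 shift [-20.8  -0.3  -0.2] turn [-0.1  0.3 -0.5] F [  2.  -10.7   1.6] yaw 97.4 pos [ 0.58   -0.0166  0.0254] grip 60.0 0.29 tz [-0.001 -0.005 -1.   ]
nose est 0.07478273723441825 tcp y -0.0006745172183372595 Fjig -10.846665206010924 -0.44561982826340235
```

```bash
python3 -c "
from plant import r
print(r.finish_job())"
```

```text
the job is handed in; nothing more can be done
None
```

I handed the job in after 13.6 s of robot time. The rod is seated in the clip, and the pictures show the jaw shut over it. The arm is still holding the rod against the pad at about 10 N measured at the wrist, so probably 8.5–10 N on the pad after clip friction. The tape measure, screwdriver and walnut block were not approached, and I got no verdict back.

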